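# Hook the slide rack out of the deep staining tank

### The arm

A 6-joint arm with a two-finger parallel gripper is mounted at the origin on the work surface. World frame = base frame: x ahead of the robot, y to its left, z up, the work surface at z = 0. Lengths are in m, angles in rad, forces in N, time in s.
With the tool pointing down it reaches from about 0.35 to 0.975 m from the base axis. Payload 4.9 kg.
Tool frame: the origin (TCP) lies midway between the tips of the shut fingers; the grasp point (between the pads) lies 19 mm behind it; z points along the fingers, y is the line along which they close (so a half turn about z gives the same grasp; the last joint's range is limited). The gripper opens to 85 mm and grips with 20 to 120 N. Pads are 22 mm wide; open, the fingers measure 114 mm over their backs; the gripper's body (76 mm by 85 mm) begins 54 mm behind the grasp point. The pads swing forward as they close: fully open they stand 13 mm farther back than shut.
Start: joints at [-1.311, 0.053, 1.613, -0, 1.476, -0.119], TCP at [0.231, -0.581, 0.231] pointing down, gripper open.
Joint ranges: [-3.01, 3.01], [-1.01, 2.22], [0.06, 2.58], [-1.02, 4.17], [0.09, 2.62], [-3.14, 3.14]. Speed limits (rad/s): [2.57, 2.57, 3.14, 3.14, 3.14, 3.14].

### API

Orientations are given as a rotation vector (axis times angle).
In Python, from station import ctrl gives the robot as it stands.
- The arm moves only by the shell command python3 -m handwheel 'ROWS' [FORCE]. ROWS is JSON, a list of rows, each an object with "gripper": the gripper command: -1 is fully open, 1 is shut, values between are in proportion; "offset": the shift along the tool's x, y, z in mm, a list of three; "rotation": the turn, a rotation vector about the tool's x, y, z in rad, a list of three. A call has exactly 8 rows; each row is the pose to reach, as a shift and turn from the pose commanded when the call began, along the tool's axes at that moment; what a row does not reach only later rows make up. A row lasts 1/8 s, in which the tool goes at most 62.5 mm and 10.7 degrees, less where a joint would pass 70% of its speed; a pose out of reach is approached as far as the arm can. A call with a gripper value outside its range is refused whole. The fingers move at their own pace and stop on an object; FORCE is the grip in N (left out, the last holds). Time passes only in rows, so rows that repeat a pose let the fingers close, or fill a call up. It gives the time, the measured TCP pose, the force, the opening and the grip force at its end, in the units of the state.
- ctrl.get_obs(): the state, without advancing time (a new reading comes with each control period).
- ctrl.get_image(name): name is "side" or "top" or "wrist"; returns a dict with "image" (400x640x3 uint8, red, green, blue), "fovy" (degrees; the focal length in pixels is half the picture's height over the tangent of half this angle, whatever the lens; pixels are square), "cx", "cy" (the principal point, pixels), "xyz" and "attitude" of the camera in the world. Camera axes: x right, y up, looking along -z (the intrinsics and any distortion apply to the point x, -y, -z); pixel columns grow to the right and rows downward; lengths in m; the calibration is good to about 2 mm. A picture is of the moment at which its call begins. There is no depth.
- ctrl.finish_job(): hands the job in; it is judged then, once.
The state is a dict: "t": time; "q": joint angles; "dq": joint speeds; "effort": joint torques, N m; "tool_pos": TCP position; "tool_rot": TCP orientation; "contact_force": force on the tool from outside, world axes, zero at the start; "wrist_torque": the same for the moment, N m; "opening": finger opening in m; "grip_force": force on a finger pad.
Only numpy, scipy, OpenCV 4.12 (cv2) and the standard library are available. Lean on these libraries where they do the work, as an engineer would, in place of code of your own. Each camera call takes 0.05 s, during which the arm holds its last target. There are 200 camera calls.

### The job

Take the hook rod from its fork, reach down into the narrow staining tank with it, feel gently for the slide rack, hook the rack by its bail and lift it out. Stand the rack upright in the steel drip tray and unhook it, then hang the rod back in the fork by its collar. Never press or pull hard on the glass slides or the tank, move the rack only with the hook and not with the fingers, keep it from tipping over, and leave the other things on the bench alone.

Things in the scene. Friction and masses are not known exactly. Their poses are not given: they have to be found in the camera images.
- rod: Hook rod hanging upright in the fork, 150 g, z up. Origin: underside centre of its collar (30 mm across, 5 thick). Above: black handle 16 x 16 mm, faces square to x and y, top 61 mm over the origin. Below: ferrule 9 mm across to -10 mm, then a telescopic 6 mm wire ending in a hook. How far the wire is drawn out is NOT measured: the hook's underside is 93 to 133 mm below the origin.
- rod_grip (a point): On the rod's axis in the handle, 35 mm above the rod's origin: where to grip it from above. The wire is stiff and keeps its length up to about 45 N.
- rod_axis (a point): On the rod's axis, 100 mm below its origin, near the hook but not marking its height. The hook: the wire turns square into a foot along the rod's own +x (wire axis to tip axis 16 mm), then up into a short tip, its top 11 mm above the foot's axis. Hook 14 mm high, 22 long, 6 wide; 10 mm free between wire and tip.
- fork: Fixed holder. Origin: underside of its base, on the axis of the hanging rod. Two level prongs, 10 mm wide with a 16 mm gap, run along its x and open to -x; their ends lie 20 mm to -x of the axis; the post stands 38 to 52 mm to +x. To take the rod, lift it about 10 mm and draw it 50 mm to the fork's -x; hang it back the same way.
- fork_seat (a point): On the fork, midway between the prongs at the level of their top, 145 mm above the bench: where the origin of the hanging rod belongs (play about 3 mm across; within 8 mm is well hung).
- tank: Fixed clear staining tank, narrow and tall, open on top, on a white foot 90 x 130 x 8 mm. Origin: underside centre. Inside 29 mm along its x, 100 mm along its y; walls 5 mm; inner floor 8 mm, rim 128 mm above the bench. On the end walls (y = +-50 mm) steel ledges reach 8 mm inwards, top 39 mm above the bench.
- tank_mouth (a point): Centre of the tank's mouth, at rim height (128 mm). Deep inside, above each ear of the rack, a sprung steel leaf leans 6 mm inwards from the end wall (47 to 62 mm above the bench): pulling the rack up past both leaves takes a slow, steady 4 to 14 N (its weight included) over its first 20 mm, then only its weight.
- rack: Steel rack with four upright glass slides, 160 to 260 g, hanging by two ears on the tank's ledges. Origin: underside centre, 13 mm above the bench at the start; long axis y, along the tank's. Body 23 (x) x 78 mm (y), 94 over the ears; slides end 29 mm, end plates 30 mm above the origin. It can stand on its flat underside.
- rack_bail (a point): Apex of the rack's bail, centre of its 4 mm wire, 54 mm above the rack's origin. The bail lies in the rack's plane x = 0: nearly level along y to 51 mm high at y = +-26 mm, then down to the end plates. 23 mm are free between slides and bail. In the tank about 12 mm lie between bail wire and side wall: the hook goes down there with its foot along y; a quarter turn brings the foot under the bail.
- tray: Fixed steel drip tray, 100 mm (x) x 140 mm (y), lip 10 mm high, wall and floor 4 mm thick. Origin: underside centre; its inner floor is 4 mm above the bench.
- dish: Bystander: glass dish 64 mm across, 16 mm high; origin at underside.
- dropper: Bystander: amber bottle 38 mm across, 75 mm high.
- jar: Bystander: glass jar 52 mm across, 60 mm high.
- beaker: Bystander: small glass beaker 56 mm across, 70 mm high.
- slidebox: Bystander: blue slide box 85 x 110 x 35 mm.
- marker: Bystander: grey marker pen lying, 130 mm long, 14 mm thick.
Things that resemble listed ones, but are neither listed nor needed, are in the scene too. Several things have the shape of the tray; the one meant has the colours described above.

How it is judged:
On the way, in this order (a step that is already met when the one before it is completed fails the run):
1. the rack hangs on the hook, clear above the tank's rim (height (world z) of rack above 0.13 m and contact force between rod and rack above 0.5 N), for 0.2 s.
2. the rack stands upright in the tray, unhooked (x of rack in the frame of tray between -0.035 and 0.035 m and y of rack in the frame of tray between -0.055 and 0.055 m and z of rack in the frame of tray below 0.009 m and angle between rack's own z axis and vertical below 0.12 rad and contact force between rod and rack below 0.05 N), for 0.2 s.
At the end, for the whole second after the job is handed in: The rack stands upright (within 0.12 rad) and still on the tray's floor, its centre within 35 mm (x) and 55 mm (y) of the tray's centre, free of the hook; the rod hangs still and upright (within 0.12 rad) in the fork, its collar on the prongs (within 4 mm in height and 10 mm sideways of its seat) (all of step 2 and linear speed of rack below 0.02 m/s and horizontal distance between rod and fork_seat below 0.01 m and z of rod in the frame of fork_seat between -0.004 and 0.004 m and angle between rod's own z axis and vertical below 0.12 rad and linear speed of rod below 0.03 m/s); the robot touches nothing.
It fails at once if the rod presses or pulls on the rack, or the rack is pressed on the tray, with more than 20 N (contact force between rod and rack above 20 N or contact force between rack and tray above 20 N).
It fails at once if anything presses on the tank with more than 20 N (contact force between anything else and tank above 20 N).
It fails at once if the fingers touch the rack (contact force between the fingers and rack above 0.5 N).
It fails at once if the rack tips beyond 0.7 rad (angle between rack's own z axis and vertical above 0.7 rad).
It fails at once if a bystander is moved by more than 30 mm (distance of any of dish, dropper, jar, beaker, slidebox, marker from where it was at the start of the episode above 0.03 m).
It also fails if it takes over 72 s, if anything falls off the work surface, if the arm or the gripper's body presses on something with over 40 N, if the wrist force passes 120 N, or if a joint passes its speed limit or range.

## Working session

There is one attempt and no reset: what is moved stays moved. The work goes in short steps, Python scripts to look and compute and a shell command to move; the robot and the scene stay as the last step left them, time stands still between calls to the robot, and variables do not carry over. Pictures are saved under pics/ and viewed, at most 12 in all, crops included, and the job is handed in when it is done.

```bash
mkdir -p pics; ls
python3 - <<'E'
from station import ctrl
import cv2
for n in("top","side"):
    d=ctrl.get_image(n); cv2.imwrite(f"pics/{n}0.png",d["image"][:,:,::-1]); print(n,{k:v for k,v in d.items() if k!="image"})
o=ctrl.get_obs();print(o)
E
```

```text
pics
top {'fovy': 48.977613247292716, 'cx': 321.90958866180796, 'cy': 201.04167749667724, 'xyz': array([ 0.39453818, -0.01466362,  1.38750757]), 'attitude': array([ 0.04305324, -0.0450448 , -1.56732537])}
side {'fovy': 51.113924411792446, 'cx': 325.5588028521551, 'cy': 198.58067478724502, 'xyz': array([0.05843651, 0.73387182, 0.74307809]), 'attitude': array([ 0.29904211, -1.19263982, -2.35875309])}
{'t': 0.1, 'q': array([-1.31101166e+00,  5.33064070e-02,  1.61412794e+00,  3.35277984e-05,
        1.47598722e+00, -1.18990065e-01]), 'dq': array([-0.00119993, -0.00113962, -0.0026226 ,  0.00064054, -0.00118289,
       -0.00070072]), 'effort': array([ 6.42387586e-04, -3.94908607e+01, -3.71362209e+01, -6.70384520e-05,
        4.00906996e-03,  5.37610148e-06]), 'tool_pos': array([ 0.23098746, -0.58016117,  0.23019347]), 'tool_rot': array([-3.08362708e+00, -5.91078760e-01,  1.49691820e-04]), 'contact_force': array([ 0.04279345,  0.50055765, -0.21914649]), 'wrist_torque': array([ 0.03805355, -0.0136144 , -0.04737834]), 'grip_force': 0.0, 'opening': 0.08523125722944855}
```

View pics/top0.png

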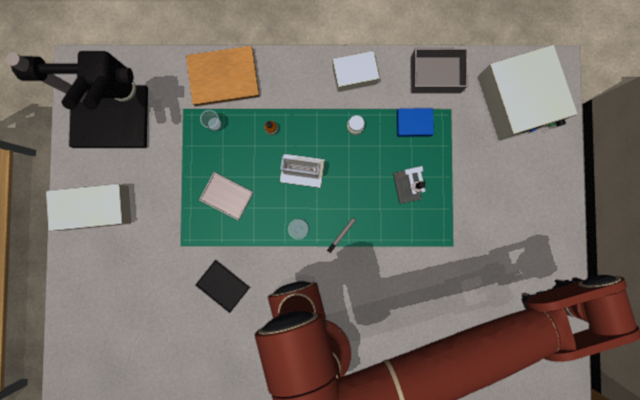

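View pics/side0.png

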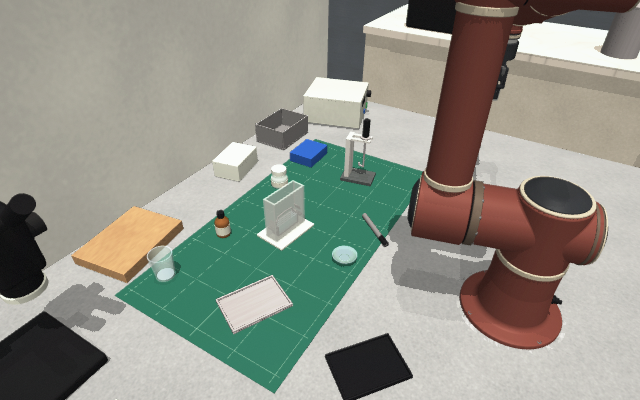

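The top view shows the tank at (302,170), fork and rod at (412,184), a pale tray at (226,196), a black tray at (222,286), the dish at (298,229) and the marker at (342,235). I'll zoom in on both views.

```bash
cat > h.py <<'E'
import numpy as np, cv2
from scipy.spatial.transform import Rotation as R
from station import ctrl
def ray(d,u,v):
    f=d["image"].shape[0]/2/np.tan(np.radians(d["fovy"])/2)
    w=R.from_rotvec(d["attitude"]).apply([(u-d["cx"])/f,-(v-d["cy"])/f,-1]); return np.array(d["xyz"]),w
def onz(d,u,v,z):
    c,w=ray(d,u,v); return c+w*(z-c[2])/w[2]
def proj(d,p):
    f=d["image"].shape[0]/2/np.tan(np.radians(d["fovy"])/2)
    x=R.from_rotvec(d["attitude"]).inv().apply(np.array(p)-d["xyz"]); return np.array([d["cx"]+f*x[0]/-x[2],d["cy"]+f*x[1]/x[2]])
def tri(d1,a,d2,b):
    c1,w1=ray(d1,*a);c2,w2=ray(d2,*b)
    s=np.linalg.lstsq(np.c_[w1,-w2],c2-c1,rcond=None)[0]; p,q=c1+s[0]*w1,c2+s[1]*w2
    return (p+q)/2,np.linalg.norm(p-q)
E
python3 - <<'E'
import cv2,numpy as np
t=cv2.imread("pics/top0.png");s=cv2.imread("pics/side0.png")
def c(i,x,y,w,h,W,H): return cv2.resize(i[y:y+h,x:x+w],(W,H),interpolation=cv2.INTER_CUBIC)
a=np.vstack([np.hstack([c(t,190,140,80,60,400,300)*1,c(t,385,150,60,45,400,300)]),np.hstack([c(s,250,175,80,60,400,300),c(s,330,110,80,75,400,300)])])
cv2.imwrite("pics/crop1.png",a)
a=np.vstack([np.hstack([c(t,270,145,64,48,400,300),c(t,190,255,64,48,400,300)]),np.hstack([c(s,210,270,88,66,400,300),c(s,320,325,100,75,400,300)])])
cv2.imwrite("pics/crop2.png",a)
E
```

```text
(no output)
```

View pics/crop1.png

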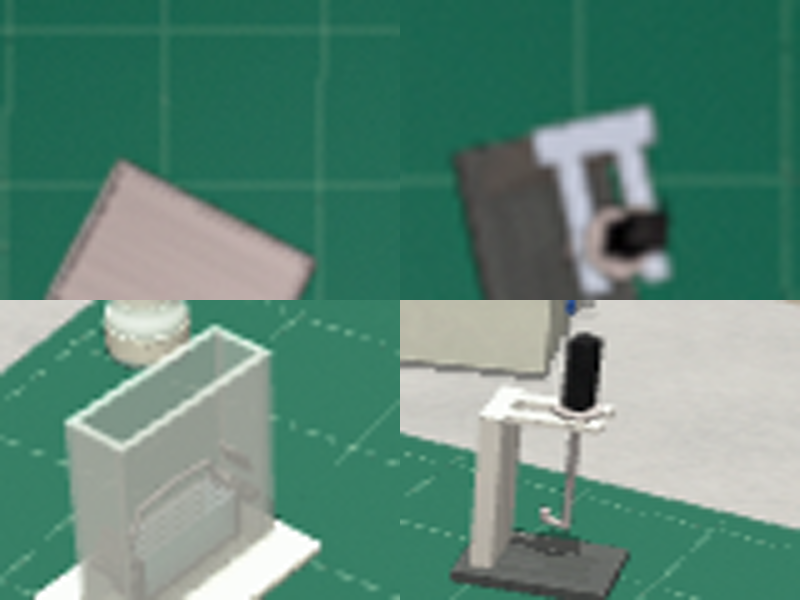

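View pics/crop2.png

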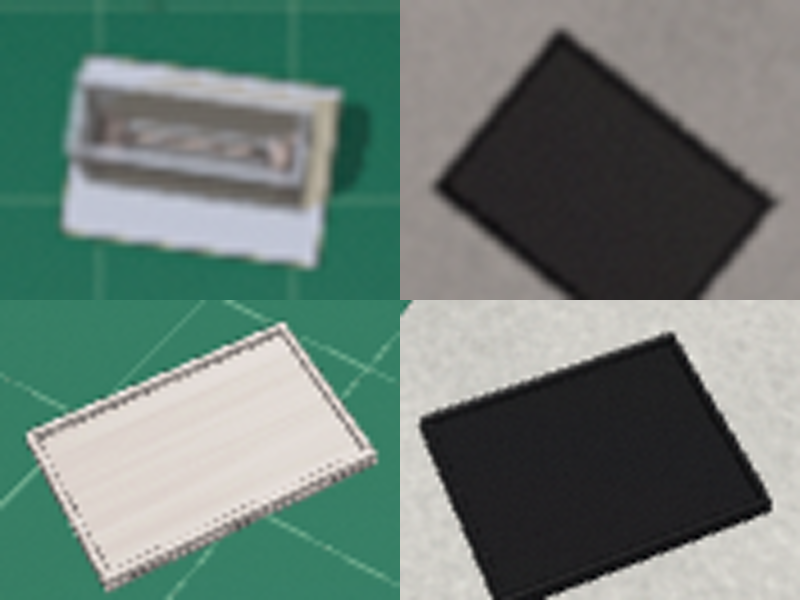

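Run:
```python
from h import *
t=ctrl.get_image("top");s=ctrl.get_image("side")
T=lambda ox,oy,k,p:[(ox+(x+.5)/k-.5,oy+(y+.5)/k-.5) for x,y in p]
print("tank rim top");q=[onz(t,u,v,.128) for u,v in T(270,145,6.25,[(83,83),(312,106),(301,182),(70,157)])];print(np.round(q,4),np.mean(q,0))
print("tank rim side");q=[onz(s,u,v,.128) for u,v in T(250,175,5,[(68,422),(125,448),(270,352),(216,327)]) ]
q=[onz(s,250+x/5,175+(y-300)/5,.128) for x,y in [(68,422),(125,448),(270,352),(216,327)]];print(np.round(q,4),np.mean(q,0))
print("tray")
q=[onz(s,210+x/400*88,270+(y-300)/300*66,.010) for x,y in [(28,435),(108,587),(376,457),(282,325)]];print(np.round(q,4),np.mean(q,0))
g=cv2.cvtColor(t["image"],cv2.COLOR_RGB2HSV);
m=((g[...,0]<30)|(g[...,0]>150)|(g[...,1]<60)).astype(np.uint8);m[:, :185]=0;m[:165]=0;m[225:]=0;m[:,262:]=0
c=max(cv2.findContours(m,0,2)[0],key=cv2.contourArea);b=cv2.boxPoints(cv2.minAreaRect(c));q=[onz(t,u,v,.010) for u,v in b];print(b,np.round(q,4),np.mean(q,0))
# rod: side pixels
sx=lambda x,y:(330+(x-400)/5,110+(y-300)/4)
print("handle top",tri(t,(385+652/6.667-60,150+232/6.667),s,sx(583,340)))
print("collar side @.147",onz(s,*sx(583,411),.148), "top",onz(t,385+(608-400)/6.667,150+243/6.667,.150))
print("hook foot bend, tip",sx(568,525),sx(547,512))
print("fork post base", onz(s,*sx(470,400),.145),onz(s,*sx(487,412),.145))
w=[onz(t,385+(x-400)/6.667,150+y/6.667,.145) for x,y in [(535,145),(652,110),(590,285),(660,270)]];print("fork prong pts",np.round(w,4))
```

```text
tank rim top
[[ 0.5899  0.097   0.128 ]
 [ 0.5795 -0.0089  0.128 ]
 [ 0.5442 -0.0039  0.128 ]
 [ 0.5555  0.1027  0.128 ]] [0.56725887 0.04674946 0.128     ]
tank rim side
[[ 0.5932  0.0978  0.128 ]
 [ 0.5573  0.1001  0.128 ]
 [ 0.5419 -0.0048  0.128 ]
 [ 0.5781 -0.0091  0.128 ]] [0.56759279 0.04602261 0.128     ]
tray
[[0.5603 0.3259 0.01  ]
 [0.4709 0.3724 0.01  ]
 [0.4091 0.2495 0.01  ]
 [0.4981 0.204  0.01  ]] [0.48460178 0.28796606 0.01      ]
[[198.27585 199.86682]
 [213.23364 170.94843]
 [253.27866 191.66138]
 [238.32086 220.57977]] [[0.4744 0.3721 0.01  ]
 [0.5659 0.3267 0.01  ]
 [0.5008 0.1997 0.01  ]
 [0.4098 0.2454 0.01  ]] [0.48773007 0.28596704 0.01      ]
handle top (array([ 0.50672609, -0.2884905 ,  0.20425491]), np.float64(0.001912346787851606))
collar side @.147 [ 0.50252781 -0.28771014  0.148     ] top [ 0.50621425 -0.28274036  0.15      ]
hook foot bend, tip (363.6, 166.25) (359.4, 163.0)
fork post base [ 0.57012756 -0.27171125  0.145     ] [ 0.55259995 -0.26058009  0.145     ]
fork prong pts [[ 0.5485 -0.253   0.145 ]
 [ 0.5637 -0.3031  0.145 ]
 [ 0.4887 -0.276   0.145 ]
 [ 0.4952 -0.3059  0.145 ]]
```

```bash
cat >> h.py <<'E'
def goto(p,yaw=None):
    """print offset (mm) and rotation (rad) in tool axes to reach world p, tool x at world yaw (deg), tool down"""
    o=ctrl.get_obs(); M=R.from_rotvec(o["tool_rot"])
    if yaw is None: yaw=np.degrees(np.arctan2(*M.as_matrix()[[1,0],0]))
    G=R.from_euler("z",yaw,degrees=True)*R.from_euler("x",180,degrees=True)
    print("offset",np.round(M.inv().apply(np.array(p)-o["tool_pos"])*1000,1),"rot",np.round((M.inv()*G).as_rotvec(),3))
def st():
    o=ctrl.get_obs(); M=R.from_rotvec(o["tool_rot"]).as_matrix()
    print("t",round(o["t"],2),"tcp",np.round(o["tool_pos"],4),"yaw",round(np.degrees(np.arctan2(M[1,0],M[0,0])),2),"zax",np.round(M[:,2],3),"F",np.round(o["contact_force"],1),"T",np.round(o["wrist_torque"],2),"open",round(o["opening"],4),"grip",o["grip_force"],"q",np.round(o["q"],2))
E
python3 -c "
from h import *
st();goto([.47,-.30,.30],19)"
```

```text
t 0.2 tcp [ 0.231  -0.5803  0.2305] yaw 21.7 zax [-0.     0.001 -1.   ] F [ 0.1 -0.3  0.2] T [-0.    0.03  0.01] open 0.0853 grip 0.0 q [-1.31  0.05  1.61 -0.    1.48 -0.12]
offset [ 325.7 -172.2  -69.2] rot [-0.001 -0.     0.047]
```

```bash
python3 -m handwheel '[{"gripper":-1,"offset":[50,-25,-69],"rotation":[0,0,0]},{"gripper":-1,"offset":[105,-55,-69],"rotation":[0,0,0.047]},{"gripper":-1,"offset":[160,-85,-69],"rotation":[0,0,0.047]},{"gripper":-1,"offset":[215,-113,-69],"rotation":[0,0,0.047]},{"gripper":-1,"offset":[270,-143,-69],"rotation":[0,0,0.047]},{"gripper":-1,"offset":[326,-172,-69],"rotation":[0,0,0.047]},{"gripper":-1,"offset":[326,-172,-69],"rotation":[0,0,0.047]},{"gripper":-1,"offset":[326,-172,-69],"rotation":[0,0,0.047]}]' 40
python3 - <<'E'
from h import *
st()
d=ctrl.get_image("wrist");print(d["xyz"],R.from_rotvec(d["attitude"]).as_matrix().round(2),d["fovy"],d["cx"],d["cy"])
cv2.imwrite("pics/w1.png",d["image"][:,:,::-1])
for p in ([.506,-.287,.206],[.506,-.287,.145]): print(proj(d,p))
E
```

```text
t: 1.2
tool_pos: [0.4707, -0.2997, 0.3001]
tool_rot: [3.098, 0.522, -0.001]
contact_force: [-0.2, 0.0, -0.2]
opening: 0.0857
grip_force: 0.0
t 1.2 tcp [ 0.4707 -0.2997  0.3001] yaw 19.13 zax [-0.001 -0.    -1.   ] F [-0.2  0.  -0.2] T [-0.04 -0.07  0.01] open 0.0857 grip 0.0 q [-0.7  -0.14  1.68 -0.    1.6   0.54]
[ 0.53275378 -0.27875793  0.44244382] [[ 0.33  0.91  0.25]
 [-0.94  0.32  0.09]
 [-0.   -0.26  0.97]] 66.73554259878337 318.2626298544341 199.9860192806971
[317.03347766 155.33605595]
[317.28587211 147.86385731]
```

View pics/w1.png

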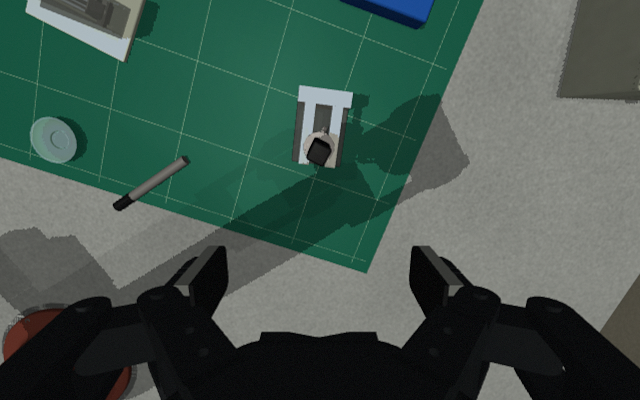

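Run:
```python
import cv2,numpy as np
i=cv2.imread("pics/w1.png")[80:176,280:372]
i=cv2.resize(i,None,fx=6,fy=6,interpolation=cv2.INTER_CUBIC);i=np.clip(i.astype(float)*1.0+0,0,255);i=(255*(i/255)**.6).astype(np.uint8);cv2.imwrite("pics/w1c.png",i)
```

```text
(no output)
```

View pics/w1c.png

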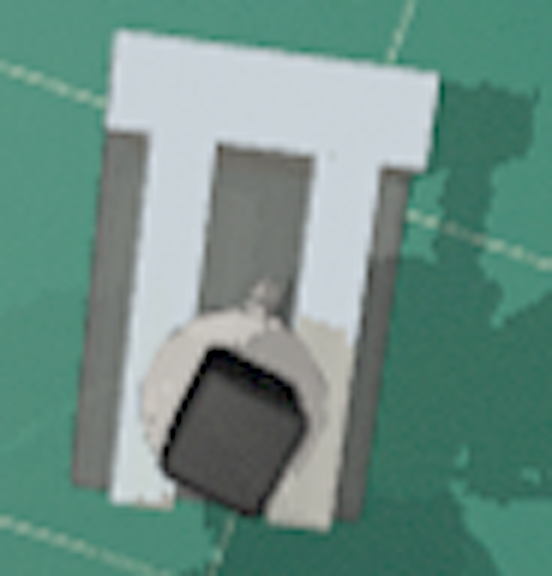

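Run:
```python
from h import *
d=ctrl.get_image("wrist")
P=lambda x,y,z:onz(d,280+(x+.5)/6-.5,80+(y+.5)/6-.5,z)
a=[P(x,y,.206) for x,y in [(207,368),(303,412),(257,515),(163,471)]];print(np.round(a,4),np.mean(a,0))
ang=lambda v:np.degrees(np.arctan2(v[1],v[0]))
print("edges",[ang(a[0]-a[3]),ang(a[1]-a[2]),ang(a[3]-a[2])-90,ang(a[0]-a[1])-90])
f=[P(x,y,.145) for x,y in [(110,500),(175,505),(267,520),(330,530),(147,130),(217,145),(315,152),(380,165),(116,32),(437,72)]];print(np.round(f,4))
print("fork yaw",[ang(f[4+k]-f[k]) for k in range(4)],ang(f[8]-f[9])-90,"end mid",np.mean(f[:4],0), "gap mid",(f[1]+f[2])/2)
c=[P(x,y,.150) for x,y in [(140,395),(328,395),(235,307)]];print("collar L,R,far",np.round(c,4))
print("hook tip", P(265,290,.03),P(265,290,.055))
```

```text
[[ 0.5151 -0.2823  0.206 ]
 [ 0.5138 -0.2958  0.206 ]
 [ 0.4993 -0.2946  0.206 ]
 [ 0.5008 -0.2811  0.206 ]] [ 0.50724916 -0.28844001  0.206     ]
edges [np.float64(-4.612508209426843), np.float64(-4.76477922498645), np.float64(-6.131363900786482), np.float64(-5.288970355036071)]
[[ 0.4853 -0.2748  0.145 ]
 [ 0.488  -0.2851  0.145 ]
 [ 0.4906 -0.3002  0.145 ]
 [ 0.4924 -0.3105  0.145 ]
 [ 0.5421 -0.2624  0.145 ]
 [ 0.5435 -0.2734  0.145 ]
 [ 0.5475 -0.2882  0.145 ]
 [ 0.549  -0.2984  0.145 ]
 [ 0.5541 -0.2534  0.145 ]
 [ 0.5647 -0.302   0.145 ]]
fork yaw [np.float64(12.339808345094356), np.float64(11.931574013206033), np.float64(11.916571900984303), np.float64(12.069113599275491)] 12.333288201685875 end mid [ 0.4891038 -0.292659   0.145    ] gap mid [ 0.48932225 -0.29265447  0.145     ]
collar L,R,far [[ 0.5036 -0.2742  0.15  ]
 [ 0.5133 -0.3024  0.15  ]
 [ 0.5213 -0.284   0.15  ]]
hook tip [ 0.52248741 -0.2908076   0.03      ] [ 0.52307609 -0.2901389   0.055     ]
```

The crop shows the rod turned about -5° and the fork at about +12°. The rod axis is at (0.507,-0.288), with the hook tip showing past the collar at crop (265,290). Next I'll work out the grasp move and get a rough hook length from the side view.

```bash
python3 -c "
from h import *
goto([.507,-.2884,.161],-5.2)
d=ctrl.get_image('side')
im=cv2.imread('pics/side0.png');cv2.imwrite('pics/hk.png',cv2.resize(im[120:185,335:395],None,fx=9,fy=9,interpolation=cv2.INTER_CUBIC))
for L in (93,103,113,123,133): print(L,proj(d,[.507,-.2884,.145-L/1000]).round(1),proj(d,[.523,-.2898,.145-L/1000]).round(1))
"
```

```text
offset [ 39.5  -0.  139.1] rot [0.    0.001 0.422]
93 [363.  164.7] [358.6 163. ]
103 [362.8 167.4] [358.4 165.7]
113 [362.5 170.1] [358.2 168.4]
123 [362.3 172.7] [358.  171.1]
133 [362.1 175.4] [357.8 173.7]
```

View pics/hk.png

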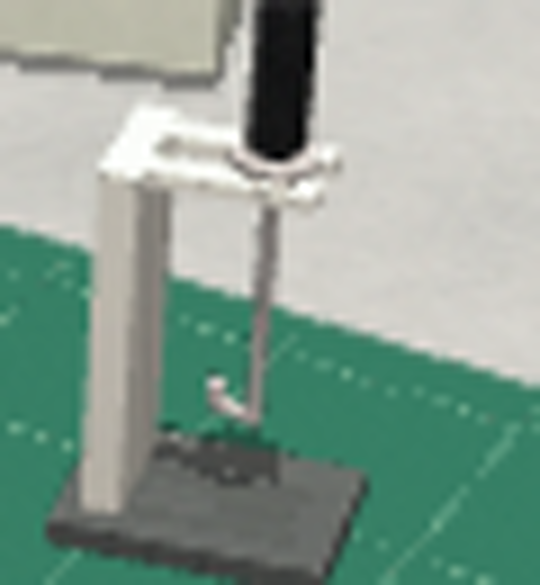

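The side crop puts the hook's underside at about row 166.6, so the drawn length is roughly 98 to 100 mm. Grasping now.

```bash
python3 -m handwheel '[{"gripper":-1,"offset":[20,0,10],"rotation":[0,0,0.18]},{"gripper":-1,"offset":[39,0,25],"rotation":[0,0,0.36]},{"gripper":-1,"offset":[39.5,0,40],"rotation":[0,0,0.422]},{"gripper":-1,"offset":[39.5,0,75],"rotation":[0,0,0.422]},{"gripper":-1,"offset":[39.5,0,110],"rotation":[0,0,0.422]},{"gripper":-1,"offset":[39.5,0,139],"rotation":[0,0,0.422]},{"gripper":-1,"offset":[39.5,0,139],"rotation":[0,0,0.422]},{"gripper":0.2,"offset":[39.5,0,139],"rotation":[0,0,0.422]}]' 60
python3 -m handwheel '[{"gripper":1,"offset":[0,0,0],"rotation":[0,0,0]},{"gripper":1,"offset":[0,0,0],"rotation":[0,0,0]},{"gripper":1,"offset":[0,0,0],"rotation":[0,0,0]},{"gripper":1,"offset":[0,0,0],"rotation":[0,0,0]},{"gripper":1,"offset":[0,0,0],"rotation":[0,0,0]},{"gripper":1,"offset":[0,0,0],"rotation":[0,0,0]},{"gripper":1,"offset":[0,0,0],"rotation":[0,0,0]},{"gripper":1,"offset":[0,0,-2],"rotation":[0,0,0]}]' 60
python3 -c "
from h import *
st()
a=np.radians(12.1);p=ctrl.get_obs()['tool_pos']
goto(p+[0,0,.012]);goto(p+[-.06*np.cos(a),-.06*np.sin(a),.012])"
```

```text
t: 2.35
tool_pos: [0.5079, -0.2888, 0.1627]
tool_rot: [3.137, -0.144, 0.002]
contact_force: [-0.3, 0.1, 0.9]
opening: 0.0697
grip_force: 0.0
t: 3.35
tool_pos: [0.5074, -0.2872, 0.1625]
tool_rot: [-3.138, 0.141, 0.002]
contact_force: [0.0, 0.0, -1.3]
opening: 0.0155
grip_force: 58.4
t 3.35 tcp [ 0.5074 -0.2872  0.1625] yaw -5.16 zax [-0.001  0.001 -1.   ] F [ 0.   0.  -1.3] T [ 0.08 -0.01 -0.01] open 0.0155 grip 58.358012437820435 q [-0.64  0.01  1.78 -0.    1.36  1.02]
offset [ -0.  -0. -12.] rot [-0.001  0.001 -0.   ]
offset [-57.3  17.8 -11.9] rot [-0.001  0.001 -0.   ]
```

```bash
python3 -m handwheel '[{"gripper":1,"offset":[0,0,-6],"rotation":[0,0,0]},{"gripper":1,"offset":[0,0,-12],"rotation":[0,0,0]},{"gripper":1,"offset":[0,0,-12],"rotation":[0,0,0]},{"gripper":1,"offset":[-15,5,-12],"rotation":[0,0,0]},{"gripper":1,"offset":[-35,11,-12],"rotation":[0,0,0]},{"gripper":1,"offset":[-57,18,-12],"rotation":[0,0,0]},{"gripper":1,"offset":[-65,20,-40],"rotation":[0,0,0]},{"gripper":1,"offset":[-65,20,-90],"rotation":[0,0,0]}]' 60
python3 -c "
from h import *
st();goto([.50,.048,.33],-5.6)"
```

```text
t: 4.35
tool_pos: [0.438, -0.3008, 0.251]
tool_rot: [-3.134, 0.144, 0.008]
contact_force: [0.3, -0.6, -1.7]
opening: 0.0151
grip_force: 58.5
t 4.35 tcp [ 0.438  -0.3008  0.251 ] yaw -5.27 zax [-0.005  0.004 -1.   ] F [ 0.3 -0.6 -1.7] T [-0.01 -0.07  0.  ] open 0.0151 grip 58.503082394599915 q [-0.74 -0.18  1.8  -0.    1.53  0.92]
offset [  29.3 -353.3  -77.9] rot [-0.004  0.005  0.006]
```

```bash
python3 -m handwheel '[{"gripper":1,"offset":[0,-30,-50],"rotation":[0,0,0]},{"gripper":1,"offset":[5,-85,-78],"rotation":[0,0,0]},{"gripper":1,"offset":[10,-145,-78],"rotation":[0,0,0]},{"gripper":1,"offset":[15,-205,-78],"rotation":[0,0,0.003]},{"gripper":1,"offset":[20,-260,-78],"rotation":[0,0,0.006]},{"gripper":1,"offset":[25,-310,-78],"rotation":[0,0,0.006]},{"gripper":1,"offset":[29,-353,-78],"rotation":[0,0,0.006]},{"gripper":1,"offset":[29,-353,-78],"rotation":[0,0,0.006]}]' 60
python3 - <<'E'
from h import *
st()
d=ctrl.get_image("wrist");s=ctrl.get_image("side")
print(d["xyz"],[proj(d,p).round(0) for p in([.568,.046,.128],[.568,.046,.067])])
u,v=proj(d,[.568,.046,.1]).astype(int)
x0,y0=max(0,min(u-105,430)),max(0,min(v-65,280)); A=cv2.resize(d["image"][y0:y0+120,x0:x0+210,::-1],None,fx=3.8,fy=3.8,interpolation=cv2.INTER_CUBIC);print("wrist crop",x0,y0)
p=proj(s,np.array(ctrl.get_obs()["tool_pos"])-[0,0,.07]).astype(int);x1,y1=p[0]-40,p[1]-25
B=cv2.resize(s["image"][y1:y1+50,x1:x1+80,::-1],(400,0+250)) if 0 else cv2.resize(s["image"][y1-10:y1+40,x1-20:x1+120,::-1],(A.shape[1],140*0+144*2-150),interpolation=cv2.INTER_CUBIC)
cv2.imwrite("pics/w2.png",np.vstack([A,B]));print("side crop",x1-20,y1-10,"kx",A.shape[1]/140,"ky",138/50,A.shape)
o=np.array(ctrl.get_obs()["tool_pos"])
for L in(93,98,103,108):print(L,proj(s,o-[0,0,.016+L/1000]).round(1))
np.save("s.npy",s["image"])
E
```

```text
t: 5.35
tool_pos: [0.501, 0.0489, 0.3308]
tool_rot: [-3.138, 0.145, 0.001]
contact_force: [-0.5, -0.5, -2.2]
opening: 0.0155
grip_force: 59.1
t 5.35 tcp [0.501  0.0489 0.3308] yaw -5.31 zax [-0.001  0.    -1.   ] F [-0.5 -0.5 -2.2] T [-0.02 -0.02 -0.02] open 0.0155 grip 59.06740486621857 q [-0.05 -0.28  1.76  0.    1.67  1.61]
[0.56635774 0.04228079 0.47315314] [array([315., 117.]), array([315., 117.])]
wrist crop 209 51
side crop 246 118 kx 5.7 ky 2.76 (456, 798, 3)
93 [306.3 168.2]
98 [306.3 170. ]
103 [306.3 171.8]
108 [306.3 173.6]
```

View pics/w2.png

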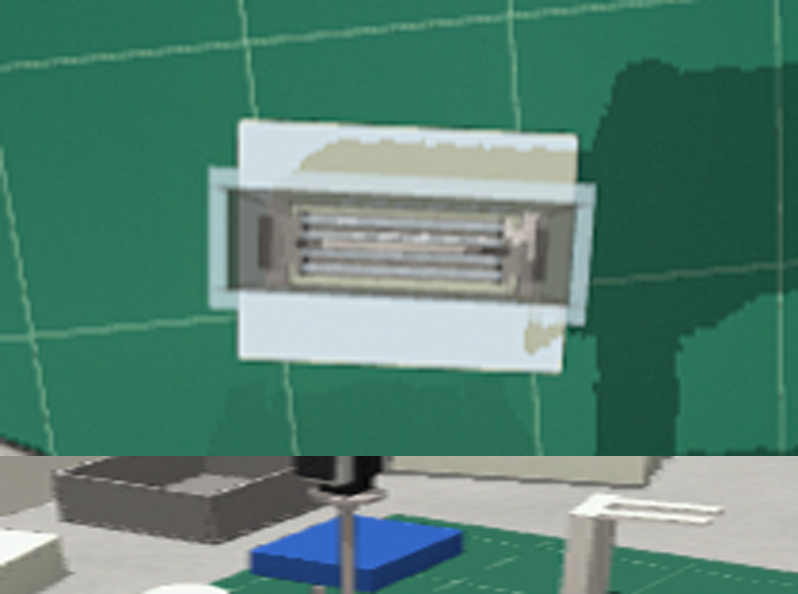

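The crop shows the rim's outer corners at (210,167), (596,184), (583,326) and (210,307). The rack frame's corners are at (290,205), (518,212), (515,292) and (290,285), with the bail line along row 243-246 between the slides. Now I'll turn these into positions and read the hook bottom from raw pixels.

Run:
```python
from h import *
d=ctrl.get_image("wrist")
P=lambda x,y,z:onz(d,209+(x+.5)/3.8-.5,51+(y+.5)/3.8-.5,z)
ang=lambda v:np.degrees(np.arctan2(v[1],v[0]))
a=[P(x,y,.128) for x,y in[(210,167),(596,184),(583,326),(210,307)]];print(np.round(a,4),"tank c",np.mean(a,0).round(4),"yaw",ang(a[0]-a[1])-90,ang(a[3]-a[2])-90,np.linalg.norm(a[0]-a[1]),np.linalg.norm(a[0]-a[3]))
b=[P(x,y,.043) for x,y in[(290,205),(518,212),(515,292),(290,285)]];print("rack",np.mean(b,0).round(4),ang(b[0]-b[1])-90,np.linalg.norm(b[0]-b[1]),np.linalg.norm(b[0]-b[3]))
e=[P(300,242,.064),P(405,243,.067),P(508,249,.064)];print("bail",np.round(e,4),ang(e[0]-e[2])-90)
s=np.load("s.npy").astype(int)
for v in range(158,178): print(v,[tuple(s[v,u]) if 0 else int(s[v,u,0]-s[v,u,1]) for u in range(294,316)])
```

```text
[[ 0.5963  0.0957  0.128 ]
 [ 0.5813 -0.0129  0.128 ]
 [ 0.542  -0.0069  0.128 ]
 [ 0.558   0.1012  0.128 ]] tank c [0.5694 0.0443 0.128 ] yaw -7.901547273010138 -8.36790639985486 0.10966129685720992 0.03876800331597374
rack [0.5694 0.0442 0.043 ] -7.190323845903464 0.08126153912847336 0.027681168998261143
bail [[0.5749 0.0789 0.064 ]
 [0.5711 0.0432 0.067 ]
 [0.5658 0.0084 0.064 ]] -7.368147523214603
158 [-30, -31, -31, -31, -32, -31, -30, -31, -32, -32, -33, -24, 6, 6, -26, -48, -53, -49, -33, -26, -27, -26]
159 [-30, -30, -31, -32, -31, -31, -30, -31, -31, -31, -31, -24, 5, 6, -19, -32, -34, -29, -27, -26, -26, -26]
160 [-30, -32, -31, -31, -29, -32, -31, -30, -30, -31, -30, -24, 5, 6, -18, -31, -30, -26, -25, -28, -27, -25]
161 [-33, -31, -29, -31, -30, -30, -31, -30, -30, -31, -31, -22, 5, 5, -18, -29, -32, -28, -27, -25, -24, -24]
162 [-51, -37, -33, -32, -29, -29, -29, -30, -30, -31, -31, -23, 5, 5, -18, -29, -31, -29, -24, -26, -26, -26]
163 [-68, -67, -67, -51, -34, -38, -34, -31, -29, -30, -30, -24, 5, 6, -18, -30, -30, -29, -24, -26, -25, -43]
164 [-69, -68, -69, -68, -68,
[... 820 characters left out ...]
 -68, -68]
172 [-59, -68, -68, -68, -68, -68, -69, -68, -68, -68, -66, -62, -43, -29, -65, -68, -68, -69, -68, -69, -68, -65]
173 [-68, -63, -58, -64, -68, -68, -68, -70, -69, -69, -69, -67, -67, -66, -68, -69, -68, -69, -68, -68, -64, -59]
174 [-69, -67, -65, -67, -69, -58, -63, -67, -68, -69, -68, -69, -68, -68, -67, -69, -68, -68, -68, -65, -68, -68]
175 [-68, -68, -68, -67, -69, -66, -67, -69, -68, -64, -68, -68, -68, -68, -67, -68, -68, -68, -68, -67, -68, -68]
176 [-68, -68, -68, -68, -68, -68, -68, -69, -69, -67, -68, -68, -65, -67, -68, -68, -68, -68, -68, -68, -68, -69]
177 [-68, -67, -69, -67, -68, -68, -68, -68, -68, -67, -68, -69, -63, -68, -69, -68, -64, -68, -67, -68, -68, -68]
```

```bash
python3 -c "
from h import *
goto([.5617,.0454,.275],82)"
```

```text
offset [60.2 -4.9 56. ] rot [ 0.000e+00  1.000e-03 -1.528e+00]
```

```bash
python3 -m handwheel '[{"gripper":1,"offset":[20,-2,0],"rotation":[0,0,-0.18]},{"gripper":1,"offset":[40,-3,0],"rotation":[0,0,-0.36]},{"gripper":1,"offset":[60,-5,0],"rotation":[0,0,-0.54]},{"gripper":1,"offset":[60,-5,10],"rotation":[0,0,-0.72]},{"gripper":1,"offset":[60,-5,20],"rotation":[0,0,-0.9]},{"gripper":1,"offset":[60,-5,30],"rotation":[0,0,-1.08]},{"gripper":1,"offset":[60,-5,40],"rotation":[0,0,-1.26]},{"gripper":1,"offset":[60,-5,50],"rotation":[0,0,-1.44]}]' 60
python3 -c "
from h import *
st();goto([.5617,.0454,.255],82)"
```

```text
t: 6.5
tool_pos: [0.5618, 0.0447, 0.2809]
tool_rot: [2.455, 1.959, -0.001]
contact_force: [0.3, 0.1, -1.3]
opening: 0.0153
grip_force: 59.2
t 6.5 tcp [0.5618 0.0447 0.2809] yaw 77.18 zax [-0. -0. -1.] F [ 0.3  0.1 -1.3] T [ 0.01 -0.02  0.07] open 0.0153 grip 59.163304567337036 q [-0.05 -0.12  1.7  -0.    1.56  0.17]
offset [ 0.7 -0.2 25.9] rot [-0.     0.    -0.084]
```

```bash
python3 -m handwheel '[{"gripper":1,"offset":[0.7,-0.2,0],"rotation":[0,0,-0.084]},{"gripper":1,"offset":[0.7,-0.2,10],"rotation":[0,0,-0.084]},{"gripper":1,"offset":[0.7,-0.2,20],"rotation":[0,0,-0.084]},{"gripper":1,"offset":[0.7,-0.2,26],"rotation":[0,0,-0.084]},{"gripper":1,"offset":[0.7,-0.2,26],"rotation":[0,0,-0.084]},{"gripper":1,"offset":[0.7,-0.2,26],"rotation":[0,0,-0.084]},{"gripper":1,"offset":[0.7,-0.2,26],"rotation":[0,0,-0.084]},{"gripper":1,"offset":[0.7,-0.2,26],"rotation":[0,0,-0.084]}]' 60
python3 - <<'E'
from h import *
st()
s=ctrl.get_image("side");w=ctrl.get_image("wrist")
o=ctrl.get_obs()["tool_pos"]
q=proj(s,o-[0,0,.11]);x,y=(q-[45,25]).astype(int)
A=cv2.resize(s["image"][y:y+50,x:x+80,::-1],(480,300),interpolation=cv2.INTER_CUBIC)
q2=proj(w,o-[0,0,.11]);print(q,q2,(x,y))
B=cv2.resize(w["image"][100:,200:440,::-1],(320,0+400))[:300] 
x2=int(min(max(q2[0]-60,0),520));y2=int(min(max(q2[1]-70,0),290))
B=cv2.resize(w["image"][y2:y2+110,x2:x2+117,::-1],(320,300),interpolation=cv2.INTER_CUBIC)
cv2.imwrite("pics/e.png",np.hstack([A,B]));print(x2,y2,320/117)
E
```

```text
t: 7.5
tool_pos: [0.5622, 0.0475, 0.2557]
tool_rot: [2.374, 2.057, 0.001]
contact_force: [-0.7, 0.2, -0.4]
opening: 0.0154
grip_force: 59.1
t 7.5 tcp [0.5622 0.0475 0.2557] yaw 81.81 zax [ 0.001 -0.    -1.   ] F [-0.7  0.2 -0.4] T [-0.05 -0.03 -0.02] open 0.0154 grip 59.11966145038605 q [-0.05 -0.11  1.73 -0.    1.52  0.1 ]
[285.58405188 187.33721007] [318.22079603 196.76078936] (np.int64(240), np.int64(162))
258 126 2.735042735042735
```

View pics/e.png

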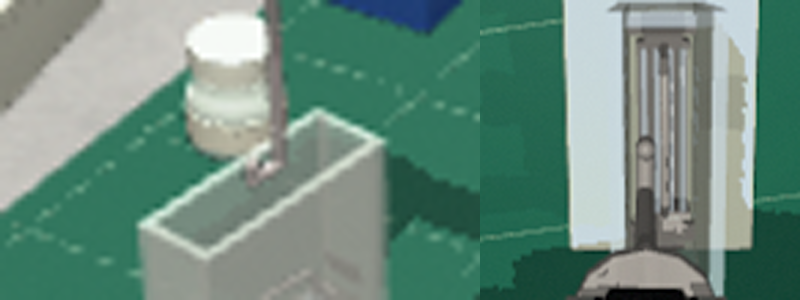

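The side view shows the hook just above the mouth, inside the rim. The wrist view puts the hook at crop x 646, between the inner wall at about 627 and the bail at 665. That is centred in the channel, so I'm descending.

```bash
python3 -m handwheel '[{"gripper":1,"offset":[-2,0,0],"rotation":[0,0,-0.003]},{"gripper":1,"offset":[-2,0,8],"rotation":[0,0,-0.003]},{"gripper":1,"offset":[-2,0,16],"rotation":[0,0,-0.003]},{"gripper":1,"offset":[-2,0,24],"rotation":[0,0,-0.003]},{"gripper":1,"offset":[-2,0,34],"rotation":[0,0,-0.003]},{"gripper":1,"offset":[-2,0,44],"rotation":[0,0,-0.003]},{"gripper":1,"offset":[-2,0,50],"rotation":[0,0,-0.003]},{"gripper":1,"offset":[-2,0,50],"rotation":[0,0,-0.003]}]' 60
python3 -c "
from h import *
st();goto([.5618,.0454,.170],82)"
```

```text
t: 8.6
tool_pos: [0.5614, 0.0454, 0.2045]
tool_rot: [-2.371, -2.06, 0.001]
contact_force: [-0.9, -0.0, -1.7]
opening: 0.0153
grip_force: 59.1
t 8.6 tcp [0.5614 0.0454 0.2045] yaw 81.98 zax [-0.001  0.    -1.   ] F [-0.9 -0.  -1.7] T [ 0.01  0.04 -0.01] open 0.0153 grip 59.10930275917053 q [-0.05 -0.08  1.78  0.    1.43  0.09]
offset [ 0.   0.4 34.5] rot [-0.001  0.    -0.   ]
```

```bash
python3 -m handwheel '[{"gripper":1,"offset":[0,0,6],"rotation":[0,0,0]},{"gripper":1,"offset":[0,0,12],"rotation":[0,0,0]},{"gripper":1,"offset":[0,0,18],"rotation":[0,0,0]},{"gripper":1,"offset":[0,0,24],"rotation":[0,0,0]},{"gripper":1,"offset":[0,0,29],"rotation":[0,0,0]},{"gripper":1,"offset":[0,0,34],"rotation":[0,0,0]},{"gripper":1,"offset":[0,0,34],"rotation":[0,0,0]},{"gripper":1,"offset":[0,0,34],"rotation":[0,0,0]}]' 60
python3 -c "
from h import *
st()"
```

```text
t: 9.6
tool_pos: [0.5619, 0.0454, 0.1715]
tool_rot: [2.371, 2.061, 0.0]
contact_force: [-0.1, 0.5, -1.2]
opening: 0.0155
grip_force: 59.1
t 9.6 tcp [0.5619 0.0454 0.1715] yaw 81.98 zax [ 0. -0. -1.] F [-0.1  0.5 -1.2] T [ 0.01  0.01 -0.  ] open 0.0155 grip 59.10865902900696 q [-0.05 -0.05  1.82  0.    1.37  0.09]
```

```bash
python3 -m handwheel '[{"gripper":1,"offset":[0,0,1],"rotation":[0,0,0]},{"gripper":1,"offset":[0,0,2],"rotation":[0,0,0]},{"gripper":1,"offset":[0,0,3],"rotation":[0,0,0]},{"gripper":1,"offset":[0,0,4],"rotation":[0,0,0]},{"gripper":1,"offset":[0,0,4.5],"rotation":[0,0,0]},{"gripper":1,"offset":[0,0,5],"rotation":[0,0,0]},{"gripper":1,"offset":[0,0,5],"rotation":[0,0,0]},{"gripper":1,"offset":[0,0,5],"rotation":[0,0,0]}]' 60; python3 -m handwheel '[{"gripper":1,"offset":[0,0,0.3],"rotation":[0,0,0]},{"gripper":1,"offset":[0,0,0.6],"rotation":[0,0,0]},{"gripper":1,"offset":[0,0,0.9],"rotation":[0,0,0]},{"gripper":1,"offset":[0,0,1.2],"rotation":[0,0,0]},{"gripper":1,"offset":[0,0,1.5],"rotation":[0,0,0]},{"gripper":1,"offset":[0,0,1.5],"rotation":[0,0,0]},{"gripper":1,"offset":[0,0,1.5],"rotation":[0,0,0]},{"gripper":1,"offset":[0,0,1.5],"rotation":[0,0,0]}]' 60
```

```text
t: 10.6
tool_pos: [0.5618, 0.0454, 0.1664]
tool_rot: [2.371, 2.061, 0.0]
contact_force: [-0.1, 0.5, -1.0]
opening: 0.0151
grip_force: 59.1
t: 11.6
tool_pos: [0.5618, 0.0454, 0.1648]
tool_rot: [-2.371, -2.061, 0.0]
contact_force: [0.1, 0.2, -1.0]
opening: 0.015
grip_force: 59.1
```

```bash
python3 -m handwheel '[{"gripper":1,"offset":[0,0,0.3],"rotation":[0,0,0]},{"gripper":1,"offset":[0,0,0.6],"rotation":[0,0,0]},{"gripper":1,"offset":[0,0,0.9],"rotation":[0,0,0]},{"gripper":1,"offset":[0,0,1.2],"rotation":[0,0,0]},{"gripper":1,"offset":[0,0,1.5],"rotation":[0,0,0]},{"gripper":1,"offset":[0,0,1.5],"rotation":[0,0,0]},{"gripper":1,"offset":[0,0,1.5],"rotation":[0,0,0]},{"gripper":1,"offset":[0,0,1.5],"rotation":[0,0,0]}]' 60
```

```text
t: 12.6
tool_pos: [0.5618, 0.0454, 0.1633]
tool_rot: [2.371, 2.061, 0.0]
contact_force: [-0.6, -0.1, -1.4]
opening: 0.0152
grip_force: 59.1
```

```bash
python3 -m handwheel '[{"gripper":1,"offset":[0,0,0.3],"rotation":[0,0,0]},{"gripper":1,"offset":[0,0,0.6],"rotation":[0,0,0]},{"gripper":1,"offset":[0,0,0.9],"rotation":[0,0,0]},{"gripper":1,"offset":[0,0,1.2],"rotation":[0,0,0]},{"gripper":1,"offset":[0,0,1.5],"rotation":[0,0,0]},{"gripper":1,"offset":[0,0,1.5],"rotation":[0,0,0]},{"gripper":1,"offset":[0,0,1.5],"rotation":[0,0,0]},{"gripper":1,"offset":[0,0,1.5],"rotation":[0,0,0]}]' 60
```

```text
t: 13.6
tool_pos: [0.5618, 0.0454, 0.1618]
tool_rot: [2.371, 2.061, 0.0]
contact_force: [0.1, 0.2, -1.1]
opening: 0.0151
grip_force: 59.1
```

```bash
python3 -m handwheel '[{"gripper":1,"offset":[0,0,0.3],"rotation":[0,0,0]},{"gripper":1,"offset":[0,0,0.6],"rotation":[0,0,0]},{"gripper":1,"offset":[0,0,0.9],"rotation":[0,0,0]},{"gripper":1,"offset":[0,0,1.2],"rotation":[0,0,0]},{"gripper":1,"offset":[0,0,1.5],"rotation":[0,0,0]},{"gripper":1,"offset":[0,0,1.5],"rotation":[0,0,0]},{"gripper":1,"offset":[0,0,1.5],"rotation":[0,0,0]},{"gripper":1,"offset":[0,0,1.5],"rotation":[0,0,0]}]' 60
```

```text
t: 14.6
tool_pos: [0.5621, 0.0454, 0.1611]
tool_rot: [2.371, 2.06, 0.001]
contact_force: [-2.1, -0.1, 5.4]
opening: 0.0151
grip_force: 60.0
```

Contact: force rose from -1.2 to 5.4 N at TCP z 0.1611, so the slide tops are found and the drawn length is about 103 mm. I'll raise 5.3 mm and make the quarter turn under the bail.

```bash
python3 -m handwheel '[{"gripper":1,"offset":[0,0,-3],"rotation":[0,0,0]},{"gripper":1,"offset":[0,0,-5.3],"rotation":[0,0,0]},{"gripper":1,"offset":[0,0,-5.3],"rotation":[0,0,0]},{"gripper":1,"offset":[0,0,-5.3],"rotation":[0,0,0.1]},{"gripper":1,"offset":[0,0,-5.3],"rotation":[0,0,0.2]},{"gripper":1,"offset":[0,0,-5.3],"rotation":[0,0,0.3]},{"gripper":1,"offset":[0,0,-5.3],"rotation":[0,0,0.4]},{"gripper":1,"offset":[0,0,-5.3],"rotation":[0,0,0.4]}]' 60
python3 -c "
from h import *
st();goto([.5617,.0454,.1656],-8)"
```

```text
t: 15.6
tool_pos: [0.5616, 0.0454, 0.1652]
tool_rot: [-2.732, -1.55, 0.001]
contact_force: [0.3, -0.4, -1.9]
opening: 0.0154
grip_force: 59.1
t 15.6 tcp [0.5616 0.0454 0.1652] yaw 59.13 zax [-0.  0. -1.] F [ 0.3 -0.4 -1.9] T [ 0.02 -0.02  0.05] open 0.0154 grip 59.06858146190643 q [-0.05 -0.04  1.82  0.    1.36  0.49]
offset [ 0.   0.1 -0.4] rot [-0.     0.     1.172]
```

```bash
python3 -m handwheel '[{"gripper":1,"offset":[0,0,0],"rotation":[0,0,0.15]},{"gripper":1,"offset":[0,0,0],"rotation":[0,0,0.3]},{"gripper":1,"offset":[0,0,0],"rotation":[0,0,0.45]},{"gripper":1,"offset":[0,0,0],"rotation":[0,0,0.6]},{"gripper":1,"offset":[0,0,0],"rotation":[0,0,0.75]},{"gripper":1,"offset":[0,0,0],"rotation":[0,0,0.9]},{"gripper":1,"offset":[0,0,0],"rotation":[0,0,1.05]},{"gripper":1,"offset":[0,0,0],"rotation":[0,0,1.172]}]' 60
python3 -c "
from h import *
st();goto([.5617,.0454,.1656],-8)"
```

```text
t: 16.6
tool_pos: [0.5617, 0.0454, 0.1653]
tool_rot: [-3.134, 0.225, 0.001]
contact_force: [0.3, -1.1, -1.9]
opening: 0.0154
grip_force: 59.0
t 16.6 tcp [0.5617 0.0454 0.1653] yaw -8.22 zax [-0.  0. -1.] F [ 0.3 -1.1 -1.9] T [-0.   -0.04 -0.04] open 0.0154 grip 59.04253900051117 q [-0.05 -0.04  1.82  0.    1.36  1.66]
offset [ 0.   0.  -0.3] rot [ 0.     0.    -0.004]
```

```bash
python3 -m handwheel '[{"gripper":1,"offset":[0,0,-3],"rotation":[0,0,0]},{"gripper":1,"offset":[0,0,-6],"rotation":[0,0,0]},{"gripper":1,"offset":[0,0,-9],"rotation":[0,0,0]},{"gripper":1,"offset":[0,0,-10],"rotation":[0,0,0]},{"gripper":1,"offset":[0,0,-11],"rotation":[0,0,0]},{"gripper":1,"offset":[0,0,-12],"rotation":[0,0,0]},{"gripper":1,"offset":[0,0,-13],"rotation":[0,0,0]},{"gripper":1,"offset":[0,0,-14],"rotation":[0,0,0]}]' 60
python3 -c "
from h import *
st()"
```

```text
t: 17.6
tool_pos: [0.5614, 0.0454, 0.1791]
tool_rot: [-3.134, 0.222, 0.002]
contact_force: [0.1, 0.7, -3.4]
opening: 0.0149
grip_force: 59.0
t 17.6 tcp [0.5614 0.0454 0.1791] yaw -8.09 zax [-0.001  0.    -1.   ] F [ 0.1  0.7 -3.4] T [0.08 0.03 0.05] open 0.0149 grip 59.03162062168121 q [-0.05 -0.06  1.81  0.    1.39  1.66]
```

```bash
python3 -m handwheel '[{"gripper":1,"offset":[0,0,-0.5],"rotation":[0,0,0]},{"gripper":1,"offset":[0,0,-1],"rotation":[0,0,0]},{"gripper":1,"offset":[0,0,-1.5],"rotation":[0,0,0]},{"gripper":1,"offset":[0,0,-2],"rotation":[0,0,0]},{"gripper":1,"offset":[0,0,-2.5],"rotation":[0,0,0]},{"gripper":1,"offset":[0,0,-3],"rotation":[0,0,0]},{"gripper":1,"offset":[0,0,-3.5],"rotation":[0,0,0]},{"gripper":1,"offset":[0,0,-4],"rotation":[0,0,0]}]' 60
python3 -m handwheel '[{"gripper":1,"offset":[0,0,-0.5],"rotation":[0,0,0]},{"gripper":1,"offset":[0,0,-1],"rotation":[0,0,0]},{"gripper":1,"offset":[0,0,-1.5],"rotation":[0,0,0]},{"gripper":1,"offset":[0,0,-2],"rotation":[0,0,0]},{"gripper":1,"offset":[0,0,-2.5],"rotation":[0,0,0]},{"gripper":1,"offset":[0,0,-3],"rotation":[0,0,0]},{"gripper":1,"offset":[0,0,-3.5],"rotation":[0,0,0]},{"gripper":1,"offset":[0,0,-4],"rotation":[0,0,0]}]' 60
python3 -c "
from h import *
st()"
```

```text
t: 18.6
tool_pos: [0.5618, 0.0454, 0.1836]
tool_rot: [-3.134, 0.222, -0.0]
contact_force: [-0.6, 0.5, -3.5]
opening: 0.0155
grip_force: 59.0
t: 19.6
tool_pos: [0.5618, 0.0454, 0.1876]
tool_rot: [-3.134, 0.222, 0.0]
contact_force: [-0.5, -0.1, -3.1]
opening: 0.0153
grip_force: 59.0
t 19.6 tcp [0.5618 0.0454 0.1876] yaw -8.09 zax [-0.  0. -1.] F [-0.5 -0.1 -3.1] T [ 0.    0.04 -0.02] open 0.0153 grip 59.01115536689758 q [-0.05 -0.06  1.8   0.    1.4   1.66]
```

```bash
python3 -m handwheel '[{"gripper":1,"offset":[0,0,-0.7],"rotation":[0,0,0]},{"gripper":1,"offset":[0,0,-1.4],"rotation":[0,0,0]},{"gripper":1,"offset":[0,0,-2.1],"rotation":[0,0,0]},{"gripper":1,"offset":[0,0,-2.8],"rotation":[0,0,0]},{"gripper":1,"offset":[0,0,-3.5],"rotation":[0,0,0]},{"gripper":1,"offset":[0,0,-4.2],"rotation":[0,0,0]},{"gripper":1,"offset":[0,0,-4.9],"rotation":[0,0,0]},{"gripper":1,"offset":[0,0,-5.6],"rotation":[0,0,0]}]' 60
python3 -m handwheel '[{"gripper":1,"offset":[0,0,-0.7],"rotation":[0,0,0]},{"gripper":1,"offset":[0,0,-1.4],"rotation":[0,0,0]},{"gripper":1,"offset":[0,0,-2.1],"rotation":[0,0,0]},{"gripper":1,"offset":[0,0,-2.8],"rotation":[0,0,0]},{"gripper":1,"offset":[0,0,-3.5],"rotation":[0,0,0]},{"gripper":1,"offset":[0,0,-4.2],"rotation":[0,0,0]},{"gripper":1,"offset":[0,0,-4.9],"rotation":[0,0,0]},{"gripper":1,"offset":[0,0,-5.6],"rotation":[0,0,0]}]' 60
python3 -c "
from h import *
st()"
```

```text
t: 20.6
tool_pos: [0.5614, 0.0455, 0.1926]
tool_rot: [-3.134, 0.222, 0.002]
contact_force: [-0.8, -0.2, -8.5]
opening: 0.0149
grip_force: 58.5
t: 21.6
tool_pos: [0.5625, 0.0455, 0.2002]
tool_rot: [-3.134, 0.221, -0.003]
contact_force: [-0.5, 0.7, -7.5]
opening: 0.0154
grip_force: 59.2
t 21.6 tcp [0.5625 0.0455 0.2002] yaw -8.09 zax [ 0.002  0.    -1.   ] F [-0.5  0.7 -7.5] T [0.24 0.1  0.02] open 0.0154 grip 59.218756556510925 q [-0.05 -0.07  1.79  0.    1.42  1.66]
```

```bash
python3 -m handwheel '[{"gripper":1,"offset":[0,0,-0.8],"rotation":[0,0,0]},{"gripper":1,"offset":[0,0,-1.6],"rotation":[0,0,0]},{"gripper":1,"offset":[0,0,-2.4],"rotation":[0,0,0]},{"gripper":1,"offset":[0,0,-3.2],"rotation":[0,0,0]},{"gripper":1,"offset":[0,0,-4],"rotation":[0,0,0]},{"gripper":1,"offset":[0,0,-5],"rotation":[0,0,0]},{"gripper":1,"offset":[0,0,-6],"rotation":[0,0,0]},{"gripper":1,"offset":[0,0,-7],"rotation":[0,0,0]}]' 60
python3 -c "
from h import *
st()"
```

```text
t: 22.6
tool_pos: [0.5617, 0.0454, 0.2057]
tool_rot: [-3.134, 0.222, 0.0]
contact_force: [0.5, 0.5, -4.6]
opening: 0.0152
grip_force: 59.8
t 22.6 tcp [0.5617 0.0454 0.2057] yaw -8.09 zax [-0.  0. -1.] F [ 0.5  0.5 -4.6] T [ 0.05 -0.02 -0.03] open 0.0152 grip 59.783034324645996 q [-0.05 -0.08  1.78  0.    1.43  1.66]
```

```bash
python3 -m handwheel '[{"gripper":1,"offset":[0,0,-1.5],"rotation":[0,0,0]},{"gripper":1,"offset":[0,0,-3],"rotation":[0,0,0]},{"gripper":1,"offset":[0,0,-5],"rotation":[0,0,0]},{"gripper":1,"offset":[0,0,-7],"rotation":[0,0,0]},{"gripper":1,"offset":[0,0,-9],"rotation":[0,0,0]},{"gripper":1,"offset":[0,0,-11],"rotation":[0,0,0]},{"gripper":1,"offset":[0,0,-13],"rotation":[0,0,0]},{"gripper":1,"offset":[0,0,-15],"rotation":[0,0,0]}]' 60
python3 -m handwheel '[{"gripper":1,"offset":[0,0,-4],"rotation":[0,0,0]},{"gripper":1,"offset":[0,0,-8],"rotation":[0,0,0]},{"gripper":1,"offset":[0,0,-12],"rotation":[0,0,0]},{"gripper":1,"offset":[0,0,-16],"rotation":[0,0,0]},{"gripper":1,"offset":[0,0,-20],"rotation":[0,0,0]},{"gripper":1,"offset":[0,0,-24],"rotation":[0,0,0]},{"gripper":1,"offset":[0,0,-28],"rotation":[0,0,0]},{"gripper":1,"offset":[0,0,-32],"rotation":[0,0,0]}]' 60
python3 -c "
from h import *
st()"
```

```text
t: 23.6
tool_pos: [0.5618, 0.0454, 0.221]
tool_rot: [-3.134, 0.222, -0.0]
contact_force: [0.6, -0.1, -3.5]
opening: 0.0151
grip_force: 59.7
t: 24.6
tool_pos: [0.5618, 0.0454, 0.2531]
tool_rot: [-3.134, 0.222, -0.0]
contact_force: [-0.3, 0.4, -2.9]
opening: 0.0152
grip_force: 59.7
t 24.6 tcp [0.5618 0.0454 0.2531] yaw -8.09 zax [ 0.  0. -1.] F [-0.3  0.4 -2.9] T [0.   0.04 0.02] open 0.0152 grip 59.72797214984894 q [-0.05 -0.11  1.73  0.    1.52  1.66]
```

```bash
python3 -m handwheel '[{"gripper":1,"offset":[0,0,-6],"rotation":[0,0,0]},{"gripper":1,"offset":[0,0,-14],"rotation":[0,0,0]},{"gripper":1,"offset":[0,0,-23],"rotation":[0,0,0]},{"gripper":1,"offset":[0,0,-33],"rotation":[0,0,0]},{"gripper":1,"offset":[0,0,-43],"rotation":[0,0,0]},{"gripper":1,"offset":[0,0,-53],"rotation":[0,0,0]},{"gripper":1,"offset":[0,0,-62],"rotation":[0,0,0]},{"gripper":1,"offset":[0,0,-70],"rotation":[0,0,0]}]' 60
python3 -c "
from h import *
from itertools import product
# hang point = 8 mm along rod x from axis; tray centre & yaw
st();c=np.array([.486,.287]);y=-27
goto([c[0]-.008*np.cos(np.radians(y)),c[1]-.008*np.sin(np.radians(y)),.325],y)
w=ctrl.get_image('side');q=proj(w,ctrl.get_obs()['tool_pos']-[0,0,.13]);x,yy=(q-[45,40]).astype(int);cv2.imwrite('pics/l.png',cv2.resize(w['image'][yy:yy+80,x:x+100,::-1],(750,600),interpolation=cv2.INTER_CUBIC))"
```

```text
t: 25.6
tool_pos: [0.5618, 0.0454, 0.3235]
tool_rot: [-3.134, 0.222, -0.0]
contact_force: [0.1, 0.9, -3.7]
opening: 0.0151
grip_force: 59.7
t 25.6 tcp [0.5618 0.0454 0.3235] yaw -8.09 zax [ 0. -0. -1.] F [ 0.1  0.9 -3.7] T [ 0.01 -0.02 -0.03] open 0.0151 grip 59.72820281982422 q [-0.05 -0.13  1.64  0.    1.63  1.66]
offset [-116.6 -231.1   -1.5] rot [-0.   -0.    0.33]
```

View pics/l.png

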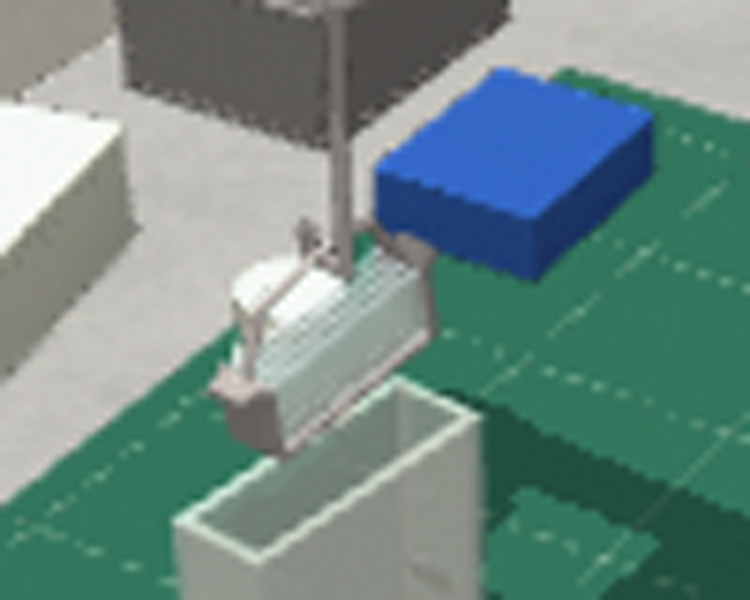

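The rack hangs on the hook above the rim, close to level, with the bail crossing at about crop (325,255). I'm carrying it gently to the tray.

```bash
python3 -m handwheel '[{"gripper":1,"offset":[-1,-2,0],"rotation":[0,0,0]},{"gripper":1,"offset":[-4,-7,0],"rotation":[0,0,0.01]},{"gripper":1,"offset":[-8,-16,0],"rotation":[0,0,0.03]},{"gripper":1,"offset":[-15,-29,0],"rotation":[0,0,0.05]},{"gripper":1,"offset":[-23,-46,0],"rotation":[0,0,0.07]},{"gripper":1,"offset":[-33,-66,0],"rotation":[0,0,0.1]},{"gripper":1,"offset":[-44,-87,0],"rotation":[0,0,0.13]},{"gripper":1,"offset":[-55,-109,0],"rotation":[0,0,0.16]}]' 60
python3 -c "
from h import *
st();c=np.array([.486,.287]);y=-27
goto([c[0]-.008*np.cos(np.radians(y)),c[1]-.008*np.sin(np.radians(y)),.325],y)"
```

```text
t: 26.65
tool_pos: [0.522, 0.1623, 0.3225]
tool_rot: [-3.106, 0.473, 0.001]
contact_force: [0.4, 1.3, -2.4]
opening: 0.0153
grip_force: 59.9
t 26.65 tcp [0.522  0.1623 0.3225] yaw -17.33 zax [-0.001  0.    -1.   ] F [ 0.4  1.3 -2.4] T [ 0.01 -0.03 -0.07] open 0.0153 grip 59.860716462135315 q [ 0.17 -0.17  1.68  0.    1.64  2.04]
offset [ -79.4 -109.7   -2.4] rot [0.    0.001 0.169]
```

```bash
python3 -m handwheel '[{"gripper":1,"offset":[-15,-20,0],"rotation":[0,0,0.03]},{"gripper":1,"offset":[-29,-40,0],"rotation":[0,0,0.06]},{"gripper":1,"offset":[-43,-59,0],"rotation":[0,0,0.09]},{"gripper":1,"offset":[-55,-76,0],"rotation":[0,0,0.12]},{"gripper":1,"offset":[-65,-90,0],"rotation":[0,0,0.14]},{"gripper":1,"offset":[-73,-101,0],"rotation":[0,0,0.16]},{"gripper":1,"offset":[-78,-108,0],"rotation":[0,0,0.17]},{"gripper":1,"offset":[-80,-110.5,0],"rotation":[0,0,0.17]}]' 60
python3 -m handwheel '[{"gripper":1,"offset":[0,0,5],"rotation":[0,0,0]},{"gripper":1,"offset":[0,0,15],"rotation":[0,0,0]},{"gripper":1,"offset":[0,0,28],"rotation":[0,0,0]},{"gripper":1,"offset":[0,0,43],"rotation":[0,0,0]},{"gripper":1,"offset":[0,0,58],"rotation":[0,0,0]},{"gripper":1,"offset":[0,0,72],"rotation":[0,0,0]},{"gripper":1,"offset":[0,0,85],"rotation":[0,0,0]},{"gripper":1,"offset":[0,0,95],"rotation":[0,0,0]}]' 60
python3 -c "
from h import *
st()"
```

```text
t: 27.65
tool_pos: [0.4786, 0.2909, 0.3227]
tool_rot: [3.055, -0.732, -0.0]
contact_force: [0.4, 0.1, -3.4]
opening: 0.0155
grip_force: 59.9
t: 28.65
tool_pos: [0.4789, 0.2903, 0.2268]
tool_rot: [3.054, -0.733, -0.001]
contact_force: [-0.6, -0.2, -2.6]
opening: 0.0156
grip_force: 60.0
t 28.65 tcp [0.4789 0.2903 0.2268] yaw -27.0 zax [-0.001 -0.    -1.   ] F [-0.6 -0.2 -2.6] T [0.04 0.04 0.01] open 0.0156 grip 59.95981156826019 q [ 0.41 -0.1   1.77 -0.    1.47  2.45]
```

```bash
python3 -m handwheel '[{"gripper":1,"offset":[0,0,9],"rotation":[0,0,0]},{"gripper":1,"offset":[0,0,18],"rotation":[0,0,0]},{"gripper":1,"offset":[0,0,27],"rotation":[0,0,0]},{"gripper":1,"offset":[0,0,34],"rotation":[0,0,0]},{"gripper":1,"offset":[0,0,40],"rotation":[0,0,0]},{"gripper":1,"offset":[0,0,45],"rotation":[0,0,0]},{"gripper":1,"offset":[0,0,48],"rotation":[0,0,0]},{"gripper":1,"offset":[0,0,49],"rotation":[0,0,0]}]' 60
python3 -m handwheel '[{"gripper":1,"offset":[0,0,1],"rotation":[0,0,0]},{"gripper":1,"offset":[0,0,2],"rotation":[0,0,0]},{"gripper":1,"offset":[0,0,3],"rotation":[0,0,0]},{"gripper":1,"offset":[0,0,4],"rotation":[0,0,0]},{"gripper":1,"offset":[0,0,5],"rotation":[0,0,0]},{"gripper":1,"offset":[0,0,6],"rotation":[0,0,0]},{"gripper":1,"offset":[0,0,7],"rotation":[0,0,0]},{"gripper":1,"offset":[0,0,8],"rotation":[0,0,0]}]' 60
python3 -c "
from h import *
st()"
```

```text
t: 29.65
tool_pos: [0.479, 0.2903, 0.1787]
tool_rot: [3.055, -0.733, -0.0]
contact_force: [0.1, -0.4, -4.6]
opening: 0.0149
grip_force: 60.0
t: 30.65
tool_pos: [0.4791, 0.2903, 0.1708]
tool_rot: [3.055, -0.733, -0.0]
contact_force: [-0.1, -0.3, -3.4]
opening: 0.0154
grip_force: 60.0
t 30.65 tcp [0.4791 0.2903 0.1708] yaw -27.0 zax [-0. -0. -1.] F [-0.1 -0.3 -3.4] T [-0.05  0.09 -0.  ] open 0.0154 grip 60.01250445842743 q [ 0.41 -0.06  1.82 -0.    1.37  2.45]
```

```bash
python3 -m handwheel '[{"gripper":1,"offset":[0,0,1],"rotation":[0,0,0]},{"gripper":1,"offset":[0,0,2],"rotation":[0,0,0]},{"gripper":1,"offset":[0,0,3],"rotation":[0,0,0]},{"gripper":1,"offset":[0,0,4],"rotation":[0,0,0]},{"gripper":1,"offset":[0,0,5],"rotation":[0,0,0]},{"gripper":1,"offset":[0,0,6],"rotation":[0,0,0]},{"gripper":1,"offset":[0,0,6],"rotation":[0,0,0]},{"gripper":1,"offset":[0,0,6],"rotation":[0,0,0]}]' 60
python3 -c "
from h import *
st()"
```

```text
t: 31.65
tool_pos: [0.4791, 0.2903, 0.1648]
tool_rot: [-3.055, 0.733, -0.0]
contact_force: [0.6, -0.6, -2.5]
opening: 0.0153
grip_force: 60.0
t 31.65 tcp [0.4791 0.2903 0.1648] yaw -27.0 zax [ 0.  0. -1.] F [ 0.6 -0.6 -2.5] T [-0.05  0.04  0.  ] open 0.0153 grip 59.97464597225189 q [ 0.41 -0.05  1.83  0.    1.36  2.45]
```

```bash
cat >> h.py <<'E'
def avgF(n=8):
    F=[]
    for _ in range(n): ctrl.get_image("top"); F.append(ctrl.get_obs()["contact_force"])
    print("avgF",np.mean(F,0).round(2))
E
python3 -c "
from h import *
avgF()"
python3 -m handwheel '[{"gripper":1,"offset":[0,0,1],"rotation":[0,0,0]},{"gripper":1,"offset":[0,0,2],"rotation":[0,0,0]},{"gripper":1,"offset":[0,0,3],"rotation":[0,0,0]},{"gripper":1,"offset":[0,0,4],"rotation":[0,0,0]},{"gripper":1,"offset":[0,0,4.5],"rotation":[0,0,0]},{"gripper":1,"offset":[0,0,5],"rotation":[0,0,0]},{"gripper":1,"offset":[0,0,5],"rotation":[0,0,0]},{"gripper":1,"offset":[0,0,5],"rotation":[0,0,0]}]' 60
python3 -c "
from h import *
avgF();st()"
```

```text
avgF [-0.   -0.06 -1.51]
t: 33.05
tool_pos: [0.4791, 0.2903, 0.1599]
tool_rot: [-3.055, 0.733, -0.0]
contact_force: [0.7, -0.4, -1.9]
opening: 0.0153
grip_force: 60.0
avgF [-0.12 -0.16 -1.54]
t 33.45 tcp [0.4791 0.2903 0.1598] yaw -27.0 zax [ 0. -0. -1.] F [-0.5  0.3 -1.5] T [-0.01 -0.01 -0.03] open 0.0152 grip 59.974467158317566 q [ 0.41 -0.05  1.83 -0.    1.35  2.45]
```

```bash
python3 -m handwheel '[{"gripper":1,"offset":[0,0,1],"rotation":[0,0,0]},{"gripper":1,"offset":[0,0,2],"rotation":[0,0,0]},{"gripper":1,"offset":[0,0,3],"rotation":[0,0,0]},{"gripper":1,"offset":[0,0,3.5],"rotation":[0,0,0]},{"gripper":1,"offset":[-1.5,0,3.5],"rotation":[0,0,0]},{"gripper":1,"offset":[-3,0,3.5],"rotation":[0,0,0]},{"gripper":1,"offset":[-4.5,0,3.5],"rotation":[0,0,0]},{"gripper":1,"offset":[-6,0,3.5],"rotation":[0,0,0]}]' 60
python3 -c "
from h import *
avgF(6);st()"
```

```text
t: 34.45
tool_pos: [0.4736, 0.2931, 0.1564]
tool_rot: [-3.055, 0.733, -0.0]
contact_force: [0.6, 0.0, -1.4]
opening: 0.0152
grip_force: 60.0
avgF [ 0.1  -0.11 -1.59]
t 34.75 tcp [0.4737 0.2931 0.1563] yaw -27.0 zax [ 0.  0. -1.] F [ 0.1  0.3 -1.5] T [ 0.02  0.   -0.01] open 0.0151 grip 59.97494280338287 q [ 0.42 -0.05  1.84  0.    1.35  2.46]
```

No contact, so I'll finish the retreat, then lift.

```bash
python3 -m handwheel '[{"gripper":1,"offset":[-2,0,0],"rotation":[0,0,0]},{"gripper":1,"offset":[-4,0,0],"rotation":[0,0,0]},{"gripper":1,"offset":[-6,0,0],"rotation":[0,0,0]},{"gripper":1,"offset":[-9,0,0],"rotation":[0,0,0]},{"gripper":1,"offset":[-13,0,0],"rotation":[0,0,0]},{"gripper":1,"offset":[-18,0,0],"rotation":[0,0,0]},{"gripper":1,"offset":[-24,0,0],"rotation":[0,0,0]},{"gripper":1,"offset":[-32,0,0],"rotation":[0,0,0]}]' 60
python3 -m handwheel '[{"gripper":1,"offset":[-6,0,-5],"rotation":[0,0,0]},{"gripper":1,"offset":[-10,0,-20],"rotation":[0,0,0]},{"gripper":1,"offset":[-12,0,-45],"rotation":[0,0,0]},{"gripper":1,"offset":[-12,0,-75],"rotation":[0,0,0]},{"gripper":1,"offset":[-12,0,-105],"rotation":[0,0,0]},{"gripper":1,"offset":[-12,0,-135],"rotation":[0,0,0]},{"gripper":1,"offset":[-12,0,-160],"rotation":[0,0,0]},{"gripper":1,"offset":[-12,0,-170],"rotation":[0,0,0]}]' 60
python3 - <<'E'
from h import *
st()
d=ctrl.get_image("wrist");np.save("wt.npy",d["image"])
s=ctrl.get_image("side")
p=np.array([.4863,.2866])
for n,i in(("wrist",d),("side",s)):
  print(n,[proj(i,[*p,z]).round(1) for z in(.004,.058)])
q=proj(s,[*p,.03]);x,y=(q-[50,40]).astype(int);A=cv2.resize(s["image"][y:y+80,x:x+100,::-1],(400,320),interpolation=cv2.INTER_CUBIC)
q=proj(d,[*p,.03]);x,y=(q-[75,60]).astype(int);x=max(x,0);y=max(y,0);B=cv2.resize(d["image"][y:y+120,x:x+150,::-1],(400,320),interpolation=cv2.INTER_CUBIC)
cv2.imwrite("pics/tr.png",np.hstack([A,B]))
g=np.array([.5072-.0587,-.287-.0126])
goto([.4487,-.2998,.325],-5.2)
E
```

```text
t: 35.75
tool_pos: [0.4448, 0.3078, 0.1563]
tool_rot: [-3.055, 0.733, 0.0]
contact_force: [0.2, 0.3, -1.5]
opening: 0.0151
grip_force: 60.0
t: 36.75
tool_pos: [0.4351, 0.3134, 0.3297]
tool_rot: [-3.052, 0.733, -0.006]
contact_force: [0.1, -0.5, -0.8]
opening: 0.0155
grip_force: 60.1
t 36.75 tcp [0.4351 0.3134 0.3297] yaw -27.0 zax [ 0.004  0.002 -1.   ] F [ 0.1 -0.5 -0.8] T [ 0.   -0.03 -0.01] open 0.0155 grip 60.10941982269287 q [ 0.49 -0.2   1.69 -0.    1.65  2.53]
wrist [array([319.1, 124.4]), array([319.1, 125.1])]
side [array([254.3, 303.2]), array([252.2, 286.7])]
offset [290.6 540.    2.4] rot [-0.002 -0.002 -0.38 ]
```

View pics/tr.png

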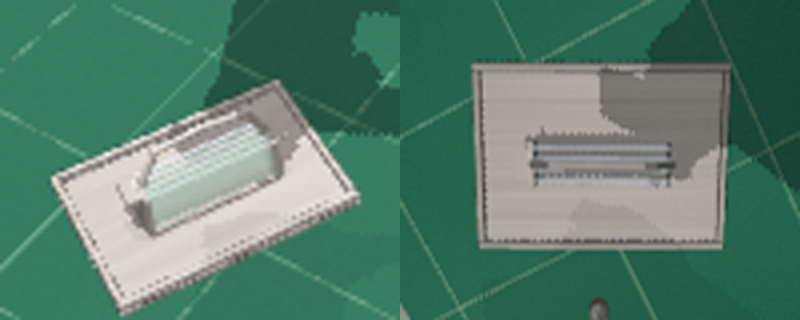

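The rack stands upright and centred in the tray in both views. I'm taking the rod back to the fork.

```bash
python3 -m handwheel '[{"gripper":1,"offset":[12,22,0],"rotation":[0,0,0]},{"gripper":1,"offset":[34,64,0],"rotation":[0,0,-0.05]},{"gripper":1,"offset":[60,112,0],"rotation":[0,0,-0.1]},{"gripper":1,"offset":[87,162,0],"rotation":[0,0,-0.15]},{"gripper":1,"offset":[114,212,0],"rotation":[0,0,-0.2]},{"gripper":1,"offset":[141,262,0],"rotation":[0,0,-0.25]},{"gripper":1,"offset":[168,312,0],"rotation":[0,0,-0.3]},{"gripper":1,"offset":[190,353,0],"rotation":[0,0,-0.38]}]' 60
python3 -c "
from h import *
st();goto([.4487,-.2998,.325],-5.2)"
```

```text
t: 37.85
tool_pos: [0.4427, -0.0896, 0.3248]
tool_rot: [-3.138, 0.141, 0.003]
contact_force: [0.4, 0.2, -0.9]
opening: 0.0153
grip_force: 60.2
t 37.85 tcp [ 0.4427 -0.0896  0.3248] yaw -5.15 zax [-0.002  0.001 -1.   ] F [ 0.4  0.2 -0.9] T [-0.01  0.05 -0.02] open 0.0153 grip 60.15461325645447 q [-0.36 -0.41  1.87 -0.    1.69  1.3 ]
offset [ 24.8 208.8  -0.4] rot [-0.     0.002  0.001]
```

```bash
python3 -m handwheel '[{"gripper":1,"offset":[5,42,0],"rotation":[0,0,0]},{"gripper":1,"offset":[11,90,0],"rotation":[0,0,0]},{"gripper":1,"offset":[17,138,0],"rotation":[0,0,0]},{"gripper":1,"offset":[20,178,20],"rotation":[0,0,0]},{"gripper":1,"offset":[20,200,50],"rotation":[0,0,0]},{"gripper":1,"offset":[20,209,90],"rotation":[0,0,0]},{"gripper":1,"offset":[20,209,130],"rotation":[0,0,0]},{"gripper":1,"offset":[20,209,150],"rotation":[0,0,0]}]' 60
python3 -m handwheel '[{"gripper":1,"offset":[0,0,2],"rotation":[0,0,0]},{"gripper":1,"offset":[0,0,2],"rotation":[0,0,0]},{"gripper":1,"offset":[0,0,2],"rotation":[0,0,0]},{"gripper":1,"offset":[0,0,2],"rotation":[0,0,0]},{"gripper":1,"offset":[0,0,2],"rotation":[0,0,0]},{"gripper":1,"offset":[0,0,2],"rotation":[0,0,0]},{"gripper":1,"offset":[0,0,2],"rotation":[0,0,0]},{"gripper":1,"offset":[0,0,2],"rotation":[0,0,0]}]' 60
python3 -c "
from h import *
st();goto([.4487,-.2998,.173],-5.2);goto([.5077,-.2875,.173],-5.2)"
```

```text
t: 38.85
tool_pos: [0.4427, -0.2964, 0.1721]
tool_rot: [-3.134, 0.144, 0.008]
contact_force: [-0.2, 0.1, -1.4]
opening: 0.0151
grip_force: 60.1
t: 39.85
tool_pos: [0.4444, -0.2977, 0.1742]
tool_rot: [-3.138, 0.143, 0.0]
contact_force: [-0.4, -0.1, -2.6]
opening: 0.0153
grip_force: 60.1
t 39.85 tcp [ 0.4444 -0.2977  0.1742] yaw -5.23 zax [-0.  0. -1.] F [-0.4 -0.1 -2.6] T [ 0.02 -0.02 -0.01] open 0.0153 grip 60.05565047264099 q [-0.73 -0.12  1.88 -0.    1.38  0.93]
offset [4.5 1.7 1.2] rot [-0.  0. -0.]
offset [ 62.1 -15.9   1.2] rot [-0.  0. -0.]
```

```bash
python3 -m handwheel '[{"gripper":1,"offset":[4.5,1.7,0],"rotation":[0,0,0]},{"gripper":1,"offset":[15,-1.5,0],"rotation":[0,0,0]},{"gripper":1,"offset":[27,-5.2,0],"rotation":[0,0,0]},{"gripper":1,"offset":[39,-8.9,0],"rotation":[0,0,0]},{"gripper":1,"offset":[51,-12.5,0],"rotation":[0,0,0]},{"gripper":1,"offset":[60,-15.3,0],"rotation":[0,0,0]},{"gripper":1,"offset":[62,-15.9,0],"rotation":[0,0,0]},{"gripper":1,"offset":[62,-15.9,0],"rotation":[0,0,0]}]' 60
python3 -c "
from h import *
avgF(4);st();goto([.5077,-.2875,.1625],-5.2)"
```

```text
t: 40.85
tool_pos: [0.5076, -0.2875, 0.1742]
tool_rot: [-3.138, 0.143, 0.001]
contact_force: [0.4, 0.3, -1.3]
opening: 0.0147
grip_force: 60.1
avgF [-0.01 -0.11 -1.52]
t 41.05 tcp [ 0.5073 -0.2876  0.1743] yaw -5.25 zax [-0.  0. -1.] F [-0.4 -0.1 -1.6] T [-0.05  0.04  0.02] open 0.0152 grip 60.05464553833008 q [-0.64 -0.    1.77 -0.    1.38  1.02]
offset [ 0.4 -0.2 11.8] rot [ 0.     0.    -0.001]
```

```bash
python3 -m handwheel '[{"gripper":1,"offset":[0,0,3],"rotation":[0,0,0]},{"gripper":1,"offset":[0,0,6],"rotation":[0,0,0]},{"gripper":1,"offset":[0,0,8.5],"rotation":[0,0,0]},{"gripper":1,"offset":[0,0,10],"rotation":[0,0,0]},{"gripper":1,"offset":[0,0,11],"rotation":[0,0,0]},{"gripper":1,"offset":[0,0,12],"rotation":[0,0,0]},{"gripper":1,"offset":[0,0,12.5],"rotation":[0,0,0]},{"gripper":1,"offset":[0,0,12.5],"rotation":[0,0,0]}]' 60
python3 -c "
from h import *
avgF(4);st()"
```

```text
t: 42.05
tool_pos: [0.5077, -0.2876, 0.1623]
tool_rot: [3.138, -0.143, 0.0]
contact_force: [-0.9, 0.2, 1.4]
opening: 0.0153
grip_force: 60.4
avgF [-1.1   1.22  2.26]
t 42.25 tcp [ 0.5077 -0.2876  0.1623] yaw -5.22 zax [ 0. -0. -1.] F [-1.6  1.5  3.1] T [ 0.18  0.28 -0.04] open 0.0153 grip 60.49567937850952 q [-0.64  0.01  1.78  0.    1.36  1.02]
```

The collar rests on the prongs, with the force up by about 4 N. Releasing.

```bash
python3 -m handwheel '[{"gripper":0.5,"offset":[0,0,0],"rotation":[0,0,0]},{"gripper":0.4,"offset":[0,0,0],"rotation":[0,0,0]},{"gripper":0.2,"offset":[0,0,0],"rotation":[0,0,0]},{"gripper":-0.2,"offset":[0,0,0],"rotation":[0,0,0]},{"gripper":-0.6,"offset":[0,0,0],"rotation":[0,0,0]},{"gripper":-1,"offset":[0,0,0],"rotation":[0,0,0]},{"gripper":-1,"offset":[0,0,0],"rotation":[0,0,0]},{"gripper":-1,"offset":[0,0,0],"rotation":[0,0,0]}]' 60
python3 -m handwheel '[{"gripper":-1,"offset":[0,0,-10],"rotation":[0,0,0]},{"gripper":-1,"offset":[0,0,-30],"rotation":[0,0,0]},{"gripper":-1,"offset":[0,0,-60],"rotation":[0,0,0]},{"gripper":-1,"offset":[0,0,-90],"rotation":[0,0,0]},{"gripper":-1,"offset":[-20,0,-130],"rotation":[0,0,0]},{"gripper":-1,"offset":[-38,0,-137],"rotation":[0,0,0]},{"gripper":-1,"offset":[-38,0,-137],"rotation":[0,0,0]},{"gripper":-1,"offset":[-38,0,-137],"rotation":[0,0,0]}]' 60
python3 - <<'E'
from h import *
st();d=ctrl.get_image("wrist");s=ctrl.get_image("side")
i=d["image"].astype(int);q=proj(d,[.507,-.288,.206]);print(q)
m=(i.max(2)<60).astype(np.uint8);m[int(q[1])+40:]=0
n,_,S,C=cv2.connectedComponentsWithStats(m)
for k in range(1,n):
    if S[k,4]>60 and np.hypot(*(C[k]-q))<40: print(S[k],C[k],onz(d,*C[k],.200))
# compare side view of rod with the start picture
a=cv2.imread("pics/side0.png")[:,:,::-1].astype(int)[105:175,340:380]; b=s["image"].astype(int)[105:175,340:380]
for x in(a,b):
    v,u=np.nonzero(x.max(2)<45);print("handle px",u.mean()+340,v.mean()+105,v.min()+105,v.max()+105,len(u))
E
```

```text
t: 43.25
tool_pos: [0.5076, -0.2875, 0.1618]
tool_rot: [3.138, -0.143, -0.0]
contact_force: [-1.2, -0.0, -0.3]
opening: 0.0853
grip_force: 0.0
t: 44.25
tool_pos: [0.47, -0.284, 0.299]
tool_rot: [-3.138, 0.143, -0.001]
contact_force: [-1.0, 0.9, -0.6]
opening: 0.0856
grip_force: 0.0
t 44.25 tcp [ 0.47  -0.284  0.299] yaw -5.23 zax [ 0.  0. -1.] F [-1.   0.9 -0.6] T [-0.03  0.03  0.02] open 0.0856 grip 0.0 q [-0.68 -0.16  1.71  0.    1.6   0.98]
[318.29363272 156.25863704]
[326 105  24  55 454] [338.68502203 134.22907489] [ 0.52184816 -0.30528907  0.2       ]
[309 142  21  36 587] [319.3867121  157.21635434] [ 0.50544811 -0.28873024  0.2       ]
[331 163  31  14 265] [343.78113208 170.43018868] [ 0.49313084 -0.30726418  0.2       ]
[332 176  29  20 403] [344.06947891 185.12158809] [ 0.48109002 -0.3066613   0.2       ]
[306 179  25  17 287] [320.33449477 188.25087108] [ 0.48025319 -0.28722391  0.2       ]
handle px 366.01960784313724 127.74509803921569 105 137 102
handle px 366.234693877551 127.54081632653062 105 137 98
```

The rod's handle sits at the same pixels as at the start (366.2,127.5 against 366.0,127.7), so it hangs in place and upright. Handing in.

```bash
python3 -c "
from station import ctrl
print(ctrl.finish_job())"
```

```text
the job is handed in; nothing more can be done
None
```

I handed the job in at about 44 s of the 72 s allowed: the rack stands upright and unhooked in the steel tray and the rod hangs back in the fork, but the hand-in gave no verdict.

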